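# Line up two bushings with a guide pin and hold it

### The job

Take the guide pin with the tall head out of the plywood pin stand and lower it, head up, through the upper brass bushing of the steel jig and on through the lower one, easing it in gently without forcing it. Finish still holding the pin upright and still in the gripper, its tip showing below the lower bushing, clear of the base plate, and its head about 1 cm above the upper bushing so that only the gripper carries it. Leave everything else on the table where it is.

Things in the scene. Friction and masses are not known exactly. Their poses are not given: they have to be found in the camera images.
- guide_pin_head (a point): centre of the steel guide pin's head, the place to grip: a plain upright cylinder 24 mm in diameter and 50 mm tall (the tallest head in the stand). This point is 25 mm above the shoulder where the head meets the shank and 127 mm above the tip. z points up along the pin. At the start the pin hangs upright by its shoulder in one of the stand's three holes.
- guide_pin_tip (a point): lowest point of the guide pin's round nose, on its axis; z points up along the pin.
- guide_pin: the whole guide pin: head as above on a coaxial round shank 14 mm in diameter and 102 mm long with a hemispherical nose (7 mm radius); 152 mm overall, 0.15 to 0.31 kg, centre of mass near the shoulder. Origin at the tip, z up along the pin.
- upper_bushing (a point): centre of the mouth (top face) of the jig's upper brass bushing: vertical bore 18 mm in diameter, 19 mm long, outside 35 mm; mouth 112 mm above the table, 4 mm proud of its 80 x 80 mm plate; lower end 93 mm above the table. z up along the bore.
- lower_bushing (a point): centre of the mouth (top face) of the lower brass bushing, straight below the upper one on the same axis: bore 16.5 mm in diameter, 19 mm long; mouth 50 mm and lower end 31 mm above the table. Below it is open space down to the base plate, whose top is 10 mm above the table. z up along the bore.
- jig: dark steel jig bolted to the table: base plate 130 x 120 x 10 mm, an upright wall 90 mm wide at its own -x side (40 to 52 mm from the bushings' axis), carrying two 80 x 80 mm plates one above the other with the brass bushings in them. Origin on the bushings' axis at table height, z up. Nothing on it is higher than the upper bushing's mouth.
- stand: plywood pin stand fixed to the table: 190 mm long along its y, base 80 mm deep along x, top board 60 mm deep and 120 mm above the table, with three 17.5 mm holes at y = -60, 0 and +60 mm; three pins hang in them by their heads, which pin where varies. Origin at the centre of its underside. Closing the fingers along the stand's x axis keeps them clear of the other pins.
- short_pin: bystander: steel pin with a 24 mm wide, only 22 mm tall head and a 14 mm shank 55 mm long; hangs in another hole of the stand. Origin at its lower tip, z up along the pin.
- disc_pin: bystander: steel pin with a flat disc head 34 mm wide and 12 mm tall and a 10 mm shank 95 mm long; hangs in another hole of the stand. Origin at its lower tip, z up along the pin.
- pail: bystander: red open plastic pail, 142 mm wide, 128 mm tall, origin at the centre of its underside, z up.
- bucking_bar: bystander: dark steel L-shaped bucking bar, 35 x 100 x 56 mm, origin at the centre of its underside, z up.
- weight: bystander: dark steel round weight, 48 mm wide, 50 mm tall with its knob, between or near the jig and the stand; origin at the centre of its underside, z up.
- tin: bystander: open steel tin, 72 mm wide, 55 mm tall, origin at the centre of its underside, z up.
- hammer: bystander: hammer lying flat at the robot's left, 260 mm long along its x axis, origin near the middle of its length on its underside.

How it is judged:
By the outcome, as a careful person would: the job done as asked, in the order asked, and still so for the second after the job is handed in, while the arm keeps its last pose, push and grip.
It also fails if it takes over 54 s, if anything falls off the work surface, if the arm or the gripper's body presses on something with over 40 N, if the wrist force passes 120 N, or if a joint passes its speed limit or range.

### The arm

A 6-joint arm with a two-finger parallel gripper is mounted at the origin on the work surface. World frame = base frame: x ahead of the robot, y to its left, z up, the work surface at z = 0. Lengths are in m, angles in rad, forces in N, time in s.
With the tool pointing down it reaches from about 0.35 to 0.975 m from the base axis. Payload 4.9 kg.
Tool frame: the origin (TCP) lies between the finger pads; the fingertips stand 8 mm ahead of it and the grasp point (between the pads) lies 11 mm behind it; x points along the fingers, z is the direction in which the jaws open and shut, and the axes are right-handed (so a half turn about x gives the same grasp; the last joint's range is limited). The gripper opens to 85 mm and grips with 20 to 120 N. Pads are 22 mm wide; open, the fingers measure 114 mm over their backs; the gripper's body (76 mm by 85 mm) begins 54 mm behind the grasp point. The pads swing forward as they close: fully open they stand 13 mm farther back than shut.
Start: joints at [1.115, 0.053, 1.613, -0, 1.476, -0.119], TCP at [0.207, 0.59, 0.239] pointing down, gripper open.
Joint ranges: [-3.01, 3.01], [-1.01, 2.22], [0.06, 2.58], [-1.02, 4.17], [0.09, 2.62], [-3.14, 3.14]. Speed limits (rad/s): [2.57, 2.57, 3.14, 3.14, 3.14, 3.14].

### API

Orientations are given as a rotation vector (axis times angle).
In Python, from cell import telemetry, vision, robot gives the robot as it stands.
- The arm moves only by the tool servo_tool, never from a script. Its argument "commands" is text: rows parted by semicolons, each of 7 numbers parted by spaces: the closure, from -1 (fully open) to 1 (shut), so that 0 is half open, then the shift along the world's x, y, z in cm, then the turn, a rotation vector about the world's x, y, z in rad. In form: gripper tx ty tz ax ay az; .... A call has 1 to 20 rows; each row shifts and turns the pose as measured when the row begins; what a row does not reach is not made up. A row lasts 1/10 s, in which the tool goes at most 50 mm and 8.59 degrees, less where a joint would pass 70% of its speed; a pose out of reach is approached as far as the arm can. A call with a gripper value outside its range is refused whole. The fingers move at their own pace and stop on an object; the grip force is fixed at half the most. Time passes only in rows, so rows that do not move let the fingers close. It gives the time, the measured TCP pose, the force and the opening at its end, in the units of the state.
- telemetry.read_state(): the state, without advancing time (a new reading comes with each control period).
- vision.grab_frame(name): name is "scene" or "top" or "wrist"; returns (picture, depth): 420x560x3 uint8, red, green, blue; 420x560 float32, m along the optical axis (not along the pixel's ray), 0 where there is no reading.
- vision.get_calibration(name): a dict with "camera_matrix" (3x3 intrinsics, pixels), "R" (3x3) and "t" (3): a world point X has camera coordinates R X + t; the wrist camera has in their place "mount" (4x4, takes a point from camera to tool coordinates, whose origin is the TCP and whose axes are the tool frame's). Camera axes: x right, y down, z forward; pixel columns grow to the right and rows downward; lengths in m; the calibration is good to about 2 mm. A picture is of the moment at which its call begins: read the wrist's pose just before it. get_calibration takes no time and is no camera call.
- robot.finish_job(): hands the job in, once; it reports no verdict.
The state is a dict: "t": time; "q": joint angles; "qvel": joint speeds; "effort": joint torques, N m; "tcp_pos": TCP position; "eef_rot": TCP orientation; "force": force on the tool from outside, world axes, zero at the start; "wrist_torque": the same for the moment, N m; "width": opening from 0.0 (shut) to 1.0 (fully open).
Only numpy, scipy, OpenCV 4.12 (cv2) and the standard library are available. Lean on these libraries where they do the work, as an engineer would, in place of code of your own. Each camera call takes 0.05 s, during which the arm holds its last target.

## Working session

There is one attempt and no reset: what is moved stays moved. The work goes in short steps, Python scripts to look and compute and a tool call to move; the robot and the scene stay as the last step left them, time stands still between calls to the robot, and variables do not carry over. Pictures are saved under pics/ and viewed, and the job is handed in when it is done.

Besides the shell and the picture viewer there is one more tool, called after "Request:" as a command line: name --argument value ..., lists and objects as JSON in quotes. servo_tool: Moves the arm, as the interface text tells. Its arguments: {"type":"object","properties":{"commands":{"type":"string"}},"required":["commands"]}

```bash
ls; mkdir -p pics
python3 - <<'E'
from cell import telemetry, vision, robot
import cv2,numpy as np
s=telemetry.read_state();print(s)
for n in ["scene","top"]:
    im,d=vision.grab_frame(n);cv2.imwrite(f"pics/{n}0.png",im[:,:,::-1]);np.savez(f"{n}0.npz",im=im,d=d)
    print(n,vision.get_calibration(n))
print(vision.get_calibration("wrist"))
E
```

```text
pics
{'t': 0.0, 'q': array([ 1.11499902e+00,  5.33643684e-02,  1.61432520e+00, -2.84404511e-05,
        1.47600164e+00, -1.19018319e-01]), 'qvel': array([-0.00026334, -0.00180413, -0.00135371,  0.00060751,  0.00187614,
        0.00114302]), 'effort': array([ 1.44610326e-04, -3.93690634e+01, -3.70167124e+01, -1.29260175e-04,
        7.43972138e-03, -1.11121028e-05]), 'tcp_pos': array([0.20627278, 0.58932196, 0.23803971]), 'eef_rot': array([-0.95874006,  1.35178743,  0.95703938]), 'force': array([-0.60819567, -0.36870369, -0.72663707]), 'wrist_torque': array([ 0.02281605, -0.00055754, -0.01776618]), 'width': 1.0008012839506981}
scene {'camera_matrix': array([[531.81259169,   0.        , 277.15253589],
       [  0.        , 531.81259169, 209.9239754 ],
       [  0.        ,   0.        ,   1.        ]]), 'R': array([[ 0.75273803,  0.65807018,  0.01814091],
       [ 0.37647896, -0.40770545, -0.83188933],
       [-0.54004541,  0.63302441, -0.55464498]]), 't': array([-0.51079686, -0.11939636,  1.43544506])}
top {'camera_matrix': array([[531.5739984 ,   0.        , 288.9153119 ],
       [  0.        , 531.5739984 , 211.41018967],
       [  0.        ,   0.        ,   1.        ]]), 'R': array([[-0.02585339, -0.99944555,  0.02098075],
       [-0.98498679,  0.0218847 , -0.17123694],
       [ 0.17068284, -0.02509281, -0.98500646]]), 't': array([0.09316773, 0.61765585, 1.14047222])}
{'camera_matrix': array([[354.95214676,   0.        , 280.56985237],
       [  0.        , 354.95214676, 210.58962817],
       [  0.        ,   0.        ,   1.        ]]), 'mount': array([[-1.76998878e-04, -3.13016745e-01,  9.49747591e-01,
        -1.35514450e-01],
       [ 8.44508526e-05, -9.49747607e-01, -3.13016734e-01,
         8.11078679e-02],
       [ 9.99999981e-01,  2.48033830e-05,  1.94538792e-04,
        -8.55135289e-04],
       [ 0.00000000e+00,  0.00000000e+00,  0.00000000e+00,
         1.00000000e+00]])}
```

View pics/scene0.png

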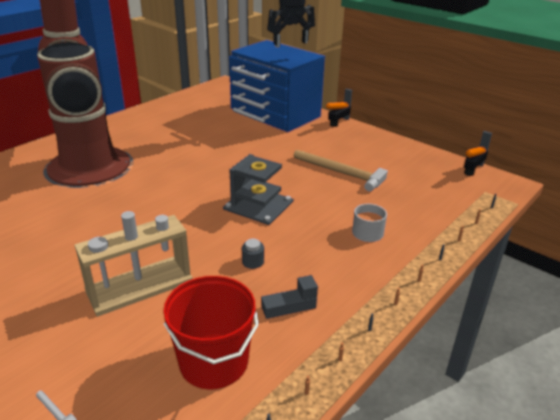

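View pics/top0.png

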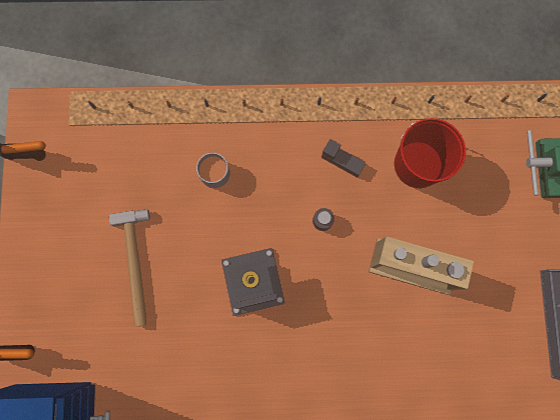

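The middle hole of the stand holds the tall head: about (130,225) in the scene view and (432,261) in the top view. The jig bushing is at about (251,280) in the top view. I'll enlarge both.

```bash
cat > h.py <<'E'
import numpy as np,cv2
from cell import telemetry, vision, robot
def crop(im,x0,y0,w,h,k,f):
    c=cv2.resize(np.ascontiguousarray(im[y0:y0+h,x0:x0+w,::-1]),None,fx=k,fy=k,interpolation=cv2.INTER_CUBIC)
    for i in range(0,w,10): cv2.line(c,(i*k,0),(i*k,6 if (x0+i)%50 else 14),(0,255,0),1)
    for i in range(0,h,10): cv2.line(c,(0,i*k),(6 if (y0+i)%50 else 14,i*k),(0,255,0),1)
    cv2.imwrite("pics/"+f,c)
def world_at_z(n,u,v,z):
    c=vision.get_calibration(n);K,R,t=c["camera_matrix"],c["R"],c["t"]
    r=R.T@np.linalg.solve(K,[u,v,1]);o=-R.T@t
    return o+r*(z-o[2])/r[2]
def proj(n,X):
    c=vision.get_calibration(n);p=c["camera_matrix"]@(c["R"]@np.asarray(X)+c["t"]);return p[:2]/p[2]
def cloud(n,d):
    c=vision.get_calibration(n);K,R,t=c["camera_matrix"],c["R"],c["t"]
    v,u=np.mgrid[:420,:560];P=np.stack([(u-K[0,2])/K[0,0]*d,(v-K[1,2])/K[1,1]*d,d],-1)
    return (P-t)@R
E
python3 - <<'E'
from h import *
T=np.load("top0.npz");S=np.load("scene0.npz")
crop(T["im"],360,225,130,80,6,"t_stand.png");crop(T["im"],210,235,90,90,6,"t_jig.png")
crop(S["im"],70,190,130,120,5,"s_stand.png");crop(S["im"],215,145,90,85,6,"s_jig.png")
W=cloud("top",T["d"])
for u,v in [(400,254),(432,261),(457,270),(380,262),(251,272),(240,262),(300,340)]: print(u,v,W[v,u].round(4))
E
```

```text
400 254 [ 0.5105 -0.1454  0.1412]
432 261 [ 0.4922 -0.2009  0.1738]
457 270 [ 0.4754 -0.2639  0.1316]
380 262 [ 0.4965 -0.1071  0.1214]
251 272 [0.4831 0.1623 0.1096]
240 262 [0.5044 0.185  0.1104]
300 340 [ 0.3345  0.0595 -0.0022]
```

View pics/t_stand.png

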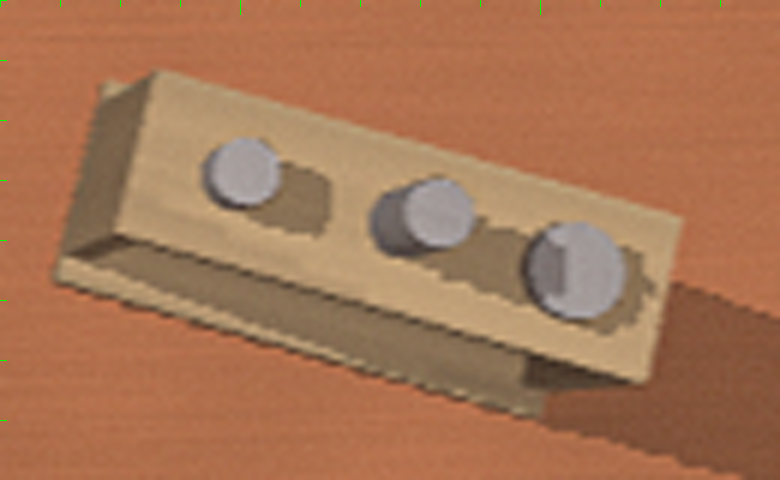

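View pics/t_jig.png

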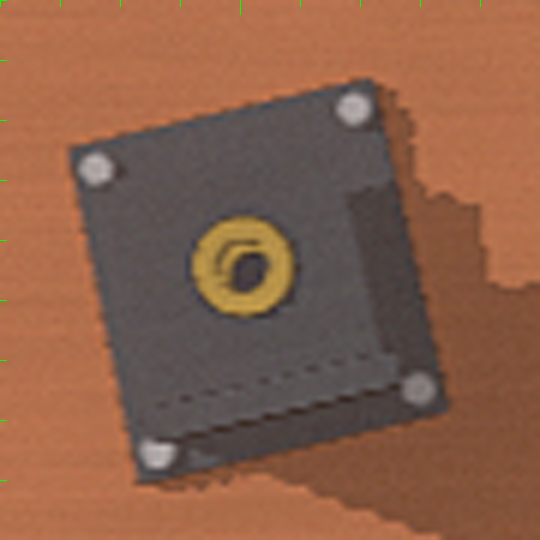

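View pics/s_stand.png

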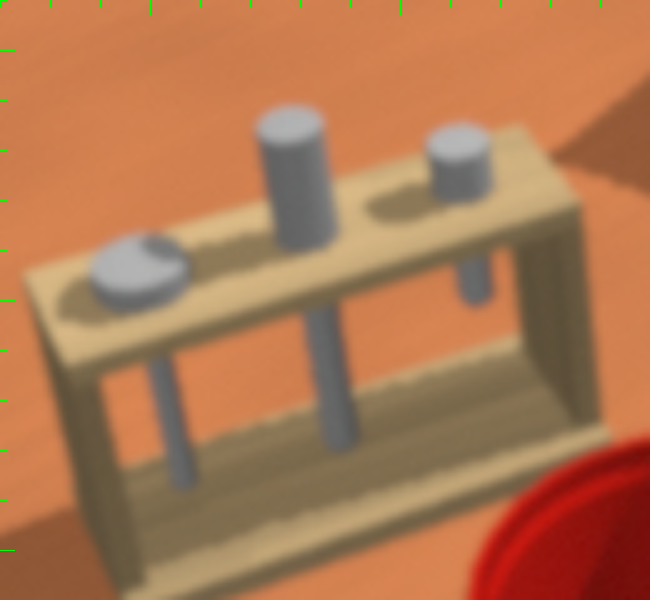

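View pics/s_jig.png

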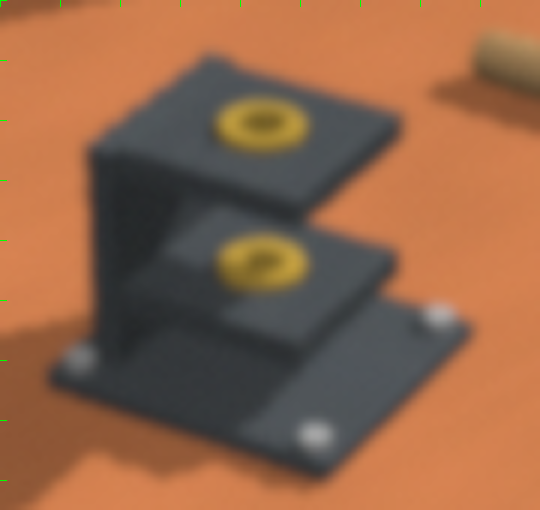

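The tall head's top face is centred at top px (432.7,260.1) and scene px (127.6,214.8). The upper bushing mouth is at top (250.1,279.1) and scene (258.3,165.3), and the lower one at scene (258.3,188.4).

Run:
```python
from h import *
print("head",world_at_z("top",432.7,260.1,.17),world_at_z("scene",127.6,214.8,.17))
print("ub",world_at_z("top",250.1,279.1,.112),world_at_z("scene",258.3,165.3,.112))
print("lb",world_at_z("scene",258.3,188.4,.05))
f=lambda x,y:world_at_z("top",360+x/6-.4,225+y/6-.4,.12)
C=[f(158,70),f(683,217),f(648,383),f(118,235)]
print(np.round(C,4),np.mean(C,0))
for a,b in ((1,0),(2,3),(3,0),(2,1)): d=C[b]-C[a];print(np.linalg.norm(d),np.arctan2(d[1],d[0]))
g=lambda x,y:world_at_z("top",210+x/6-.4,235+y/6-.4,.01)
D=[g(70,148),g(375,78),g(450,410),g(138,483)]
print(np.round(D,4),np.mean(D,0))
for a,b in ((1,0),(2,3),(3,0),(2,1)): d=D[b]-D[a];print(np.linalg.norm(d),np.arctan2(d[1],d[0]))
from scipy.spatial.transform import Rotation as Ro
print(Ro.from_rotvec(telemetry.read_state()["eef_rot"]).as_matrix().round(3))
```

```text
head [ 0.49419219 -0.20354328  0.17      ] [ 0.49761827 -0.20146435  0.17      ]
ub [0.46827164 0.16425866 0.112     ] [0.47246804 0.16675968 0.112     ]
lb [0.47264111 0.16643453 0.05      ]
[[ 0.5503 -0.1229  0.12  ]
 [ 0.4944 -0.3041  0.12  ]
 [ 0.4374 -0.2869  0.12  ]
 [ 0.493  -0.1056  0.12  ]] [ 0.49378229 -0.20487465  0.12      ]
0.18959657529315496 1.2713597834061856
0.18962225325253637 1.2734792951966303
0.059922813176626816 -0.2923297403547985
0.05952110312184623 -0.2918575104497933
[[0.5196 0.2345 0.01  ]
 [0.5436 0.118  0.01  ]
 [0.4177 0.0924 0.01  ]
 [0.3938 0.2097 0.01  ]] [0.46868666 0.16362857 0.01      ]
0.11893940608061244 1.7736689012777578
0.11969286006713924 1.7716464636322138
0.12824546255880515 0.19492896570028487
0.12848376189840727 0.20080607164650116
[[-0.001 -0.944  0.33 ]
 [-0.002  0.33   0.944]
 [-1.     0.    -0.002]]
```

Top and scene agree on the relative vector (head to bushing about −25.5, +368 mm) but differ by about 4 mm in absolute position. I'll refine with the wrist camera, looking at the jig first on the way.

Request:
servo_tool --commands "-1 2.6 -4.2 0.4 0 0 -0.08;-1 2.6 -4.2 0.4 0 0 -0.08;-1 2.6 -4.2 0.4 0 0 -0.08;-1 2.6 -4.2 0.4 0 0 -0.08;-1 2.6 -4.2 0.4 0 0 -0.08;-1 2.6 -4.2 0.4 0 0 -0.08;-1 2.6 -4.2 0.4 0 0 -0.08;-1 2.6 -4.2 0.4 0 0 -0.08;-1 2.6 -4.2 0.4 0 0 -0.08;-1 2.6 -4.2 0.4 0 0 -0.08;-1 0 0 0 0 0 0;-1 0 0 0 0 0 0"

```text
t: 1.3
tcp_pos: [0.4643, 0.1575, 0.2714]
eef_rot: [-0.318, 1.558, 0.316]
force: [0.2, -0.0, 0.3]
width: 1.0
```

```bash
cat >> h.py <<'E'
from scipy.spatial.transform import Rotation as Ro
def wrist(f):
    s=telemetry.read_state();im,d=vision.grab_frame("wrist")
    cv2.imwrite("pics/"+f+".png",im[:,:,::-1]);np.savez(f+".npz",im=im,d=d,p=s["tcp_pos"],r=s["eef_rot"]);
    print(s["t"],s["tcp_pos"].round(4),Ro.from_rotvec(s["eef_rot"]).as_matrix().round(4).tolist(),s["force"].round(2),s["width"]);return s,im,d
def wT(f):
    N=np.load(f+".npz");c=vision.get_calibration("wrist");M=c["mount"]
    A=np.eye(4);A[:3,:3]=Ro.from_rotvec(N["r"]).as_matrix();A[:3,3]=N["p"];return c["camera_matrix"],A@M
def w_at_z(f,u,v,z):
    K,A=wT(f);r=A[:3,:3]@np.linalg.solve(K,[u,v,1]);o=A[:3,3];return o+r*(z-o[2])/r[2]
def w_proj(f,X):
    K,A=wT(f);p=K@(A[:3,:3].T@(np.asarray(X)-A[:3,3]));return p[:2]/p[2]
E
python3 - <<'E'
from h import *
wrist("w1")
print(w_proj("w1",[.470,.165,.112]))
E
```

```text
1.3 [0.4643 0.1575 0.2714] [[-0.0096, -0.3924, 0.9198], [-0.0033, 0.9198, 0.3924], [-0.9999, 0.0007, -0.0102]] [ 0.23 -0.02  0.32] 1.0002378893933213
[293.3465057  186.81533838]
```

View pics/w1.png

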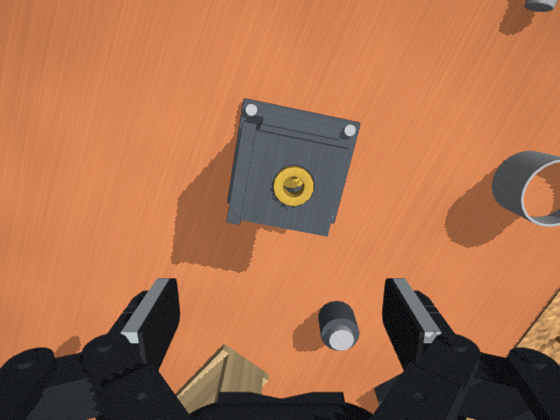

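Run:
```python
from h import *
im=np.load("w1.npz")["im"]
h=cv2.cvtColor(im,cv2.COLOR_RGB2HSV);m=cv2.inRange(h,(20,120,120),(35,255,255))
m[:150]=0;m[230:]=0;m[:,:240]=0;m[:,350:]=0
c=max(cv2.findContours(m,0,2)[0],key=cv2.contourArea);e=cv2.fitEllipse(cv2.convexHull(c));print(e)
print(w_at_z("w1",*e[0],.112))
crop(im,255,150,80,75,8,"w1c.png")
```

```text
((293.2171630859375, 185.80096435546875), (39.2667236328125, 40.084083557128906), 56.02858352661133)
[0.46953873 0.1657738  0.112     ]
```

View pics/w1c.png

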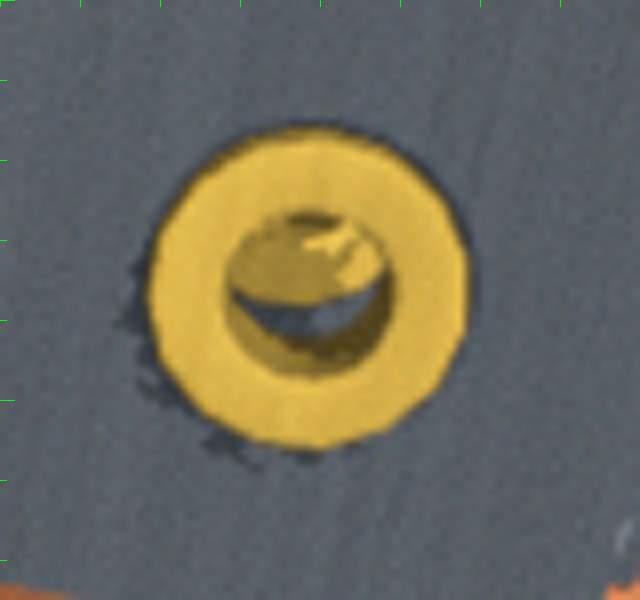

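Request:
servo_tool --commands "-1 0.4 -4.0 0 0 0.002 -0.08;-1 0.4 -4.0 0 0 0.002 -0.08;-1 0.4 -4.0 0 0 0.002 -0.08;-1 0.4 -4.0 0 0 0.002 -0.08;-1 0.4 -4.0 0 0 0.002 -0.08;-1 0.4 -4.0 0 0 0 -0.08;-1 0.4 -4.0 0 0 0 -0.08;-1 0.4 -4.0 0 0 0 -0.08;-1 0.4 -4.0 0 0 0 -0.07;-1 0 0 0 0 0 0;-1 0 0 0 0 0 0"

```text
t: 2.45
tcp_pos: [0.4981, -0.196, 0.2671]
eef_rot: [0.242, 1.581, -0.224]
force: [-0.7, -0.2, -0.4]
width: 1.002
```

The crop shows the bushing ring centred at about (293.3,186), which agrees with the mean estimate of about (0.470,0.166). Now I'll look at the stand from above.

Run:
```python
from h import *
wrist("w2")
print(w_proj("w2",[.496,-.2025,.17]))
im=np.load("w2.npz")["im"]
```

```text
2.45 [ 0.4981 -0.196   0.2671] [[-0.0209, 0.2917, 0.9563], [0.0143, 0.9565, -0.2915], [-0.9997, 0.0076, -0.0242]] [-0.65 -0.24 -0.4 ] 1.0018148060467618
[284.79005662 224.91143185]
```

View pics/w2.png

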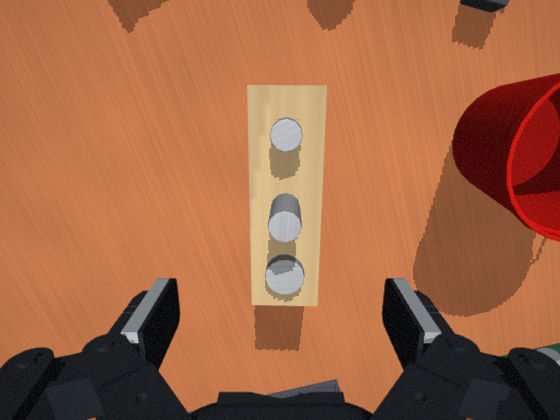

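Run:
```python
from h import *
im=np.load("w2.npz")["im"];crop(im,255,180,60,80,8,"w2c.png")
```

```text
(no output)
```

View pics/w2c.png

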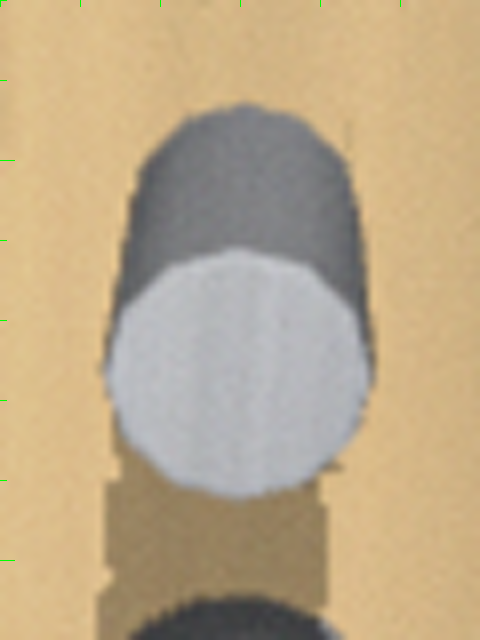

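Request:
servo_tool --commands "-1 -0.15 -0.3 -1 -0.0143 -0.021 0;-1 0 -0.3 -1 0 0 0;-1 0 0 0 0 0 0;-1 0 0 0 0 0 0"

```text
t: 2.9
tcp_pos: [0.4975, -0.1957, 0.2462]
eef_rot: [0.224, 1.559, -0.223]
force: [-0.3, 0.3, -0.6]
width: 1.0
```

Run:
```python
from h import *
print(w_at_z("w2",284.4,226.2,.17))
s=telemetry.read_state();print(s["tcp_pos"],Ro.from_rotvec(s["eef_rot"]).as_matrix().round(4),s["q"],s["qvel"])
```

```text
[ 0.49547516 -0.2033463   0.17      ]
[ 0.49748413 -0.19567688  0.24620838] [[ 4.000e-04  2.809e-01  9.597e-01]
 [ 7.000e-04  9.597e-01 -2.809e-01]
 [-1.000e+00  8.000e-04  2.000e-04]] [-5.14396368e-01 -1.69126266e-01  1.81405302e+00  7.85107984e-04
  1.49661266e+00 -2.29674953e-01] [ 0.01554915  0.00196382  0.01405455  0.00264627  0.00222041 -0.00313419]
```

Request:
servo_tool --commands "-1 -0.1 -0.6 0 0 0 0;-1 0 0 0 0 0 0"

```text
t: 3.1
tcp_pos: [0.4969, -0.2012, 0.2468]
eef_rot: [0.222, 1.559, -0.222]
force: [-0.8, 0.4, 0.0]
width: 0.998
```

Request:
servo_tool --commands "-1 -0.12 -0.16 -2 0 0 0;-1 0 0 -2 0 0 0;-1 0 0 -2 0 0 0;-1 0 0 -0.2 0 0 0;-1 0 0 0 0 0 0"

```text
t: 3.6
tcp_pos: [0.4973, -0.2046, 0.1869]
eef_rot: [0.222, 1.553, -0.224]
force: [0.4, -0.3, 0.6]
width: 0.998
```

Run:
```python
from h import *
wrist("w3")
print(w_proj("w3",[.4957,-.203,.17]))
im,d=vision.grab_frame("scene");crop(im,60,130,140,120,5,"s3.png")
```

```text
3.6 [ 0.4973 -0.2046  0.1869] [[0.0063, 0.2801, 0.96], [-0.0023, 0.96, -0.2801], [-1.0, -0.0005, 0.0067]] [ 0.35 -0.25  0.58] 0.9977320925481319
[277.46256866 267.08083149]
```

View pics/w3.png

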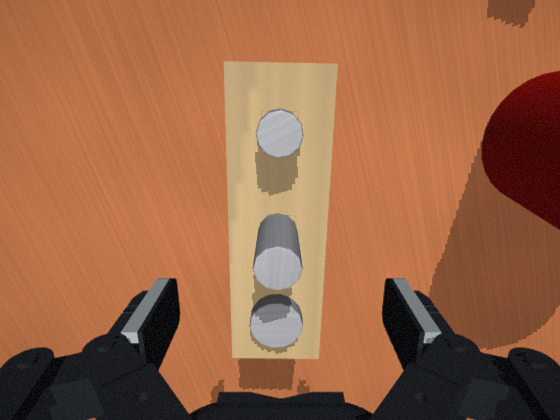

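View pics/s3.png

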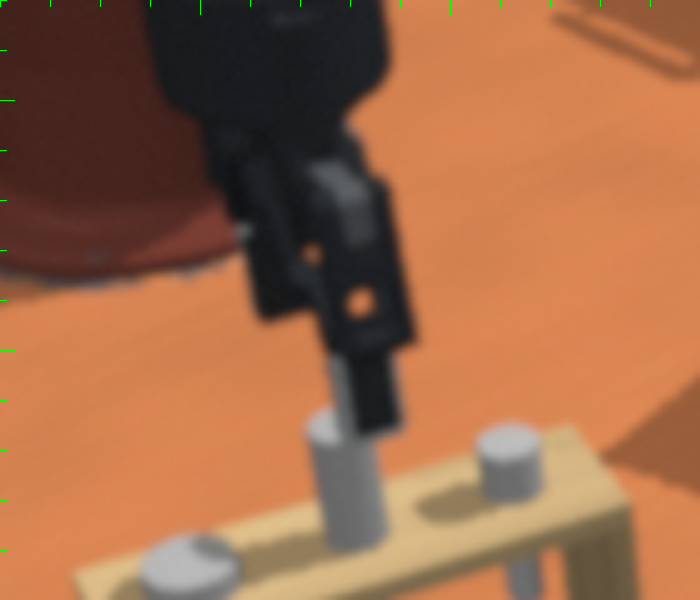

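Head top at (278,267) as predicted (277.5,267). Correcting and descending.

Request:
servo_tool --commands "-1 -0.15 0.12 -1.5 0.002 0.006 0;-1 0 0 -1.5 0 0 0;-1 0 0 -1.2 0 0 0;-1 0 0 -0.5 0 0 0;-1 0 0 0 0 0 0;-1 0 0 0 0 0 0"

```text
t: 4.3
tcp_pos: [0.4965, -0.2036, 0.1381]
eef_rot: [0.221, 1.556, -0.224]
force: [0.1, -0.4, -0.3]
width: 1.001
```

Run:
```python
from h import *
wrist("w4")
print(w_proj("w4",[.4957,-.203,.17]))
```

```text
4.3 [ 0.4965 -0.2036  0.1381] [[0.0027, 0.2799, 0.96], [-0.0019, 0.96, -0.2799], [-1.0, -0.001, 0.0031]] [ 0.15 -0.43 -0.32] 1.000634516299965
[279.77560605 334.22575593]
```

View pics/w4.png

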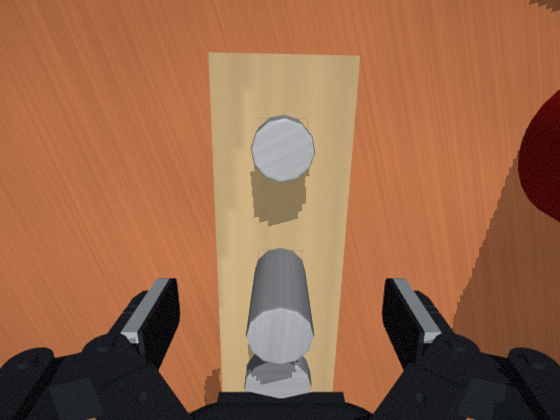

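The head is centred between the pads, with its top at (280,334). Closing now.

Request:
servo_tool --commands "0 0 0 0 0 0 0;0.3 0 0 0 0 0 0;1 0 0 0 0 0 0;1 0 0 0 0 0 0;1 0 0 0 0 0 0;1 0 0 0 0 0 0;1 0 0 0 0 0 0;1 0 0 0 0 0 0;1 0 0 0 0 0 0"

```text
t: 5.25
tcp_pos: [0.4976, -0.2043, 0.1403]
eef_rot: [0.22, 1.553, -0.225]
force: [1.1, -0.1, 0.3]
width: 0.269
```

Run:
```python
from h import *
wrist("w5")
im,d=vision.grab_frame("scene");crop(im,60,130,140,120,5,"s5.png")
```

```text
5.25 [ 0.4976 -0.2043  0.1403] [[0.0061, 0.28, 0.96], [-0.0038, 0.96, -0.28], [-1.0, -0.002, 0.0069]] [ 1.11 -0.07  0.29] 0.268971933496262
```

View pics/w5.png

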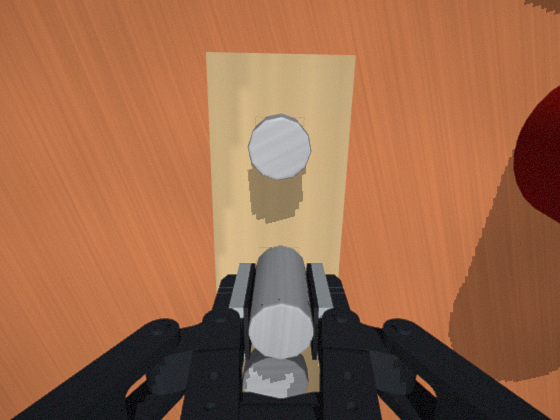

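View pics/s5.png

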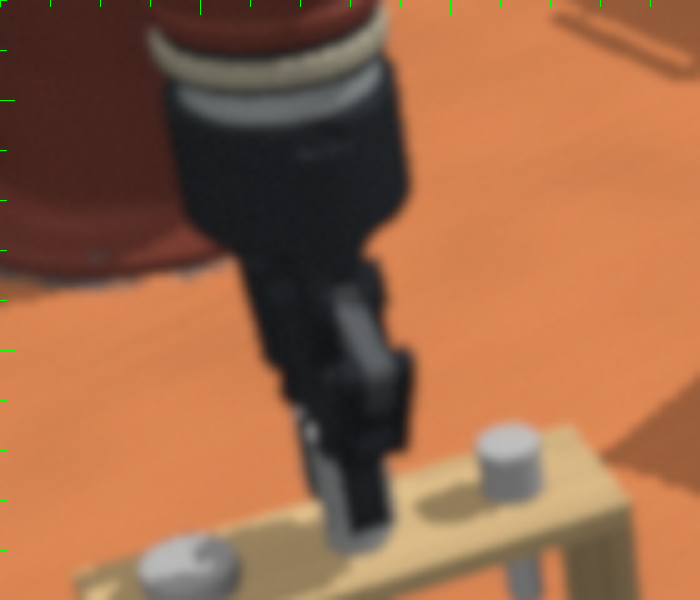

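Grip closed on the head (opening 0.269, about 23 mm). Lifting straight up.

Request:
servo_tool --commands "1 0 0 1 0 0 0;1 0 0 2 0 0 0;1 0 0 2 0 0 0;1 0 0 2 0 0 0;1 0 0 2 0 0 0;1 0 0 2.5 0 0 0;1 0 0 2.5 0 0 0;1 0 0 2.5 0 0 0;1 0 0 2 0 0 0;1 0 0 0 0 0 0;1 0 0 0 0 0 0"

```text
t: 6.45
tcp_pos: [0.495, -0.203, 0.3342]
eef_rot: [0.22, 1.553, -0.225]
force: [0.7, -0.4, -2.1]
width: 0.267
```

Run:
```python
from h import *
wrist("w6")
im,d=vision.grab_frame("scene");crop(im,60,80,140,120,5,"s6.png")
```

```text
6.45 [ 0.495  -0.203   0.3342] [[0.0054, 0.28, 0.96], [-0.0038, 0.96, -0.28], [-1.0, -0.0022, 0.0062]] [ 0.67 -0.39 -2.12] 0.26711395369533275
```

View pics/w6.png

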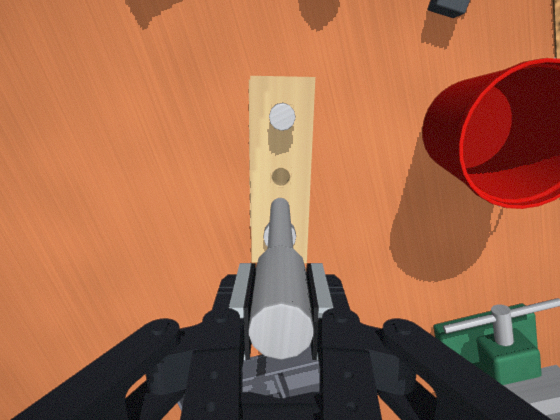

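View pics/s6.png

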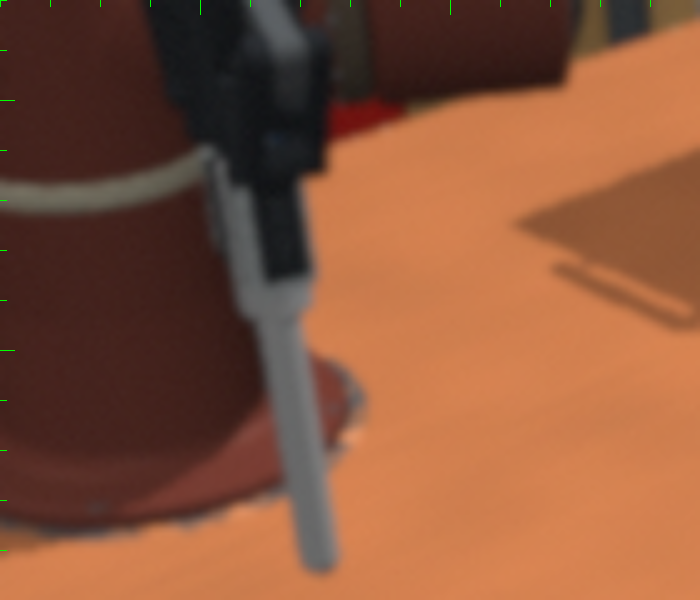

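The pin is out and held, with its shank nose near (280,200) in the wrist view. Next is the pin's pose in the tool frame.

Run:
```python
from h import *
im=np.load("w6.npz")["im"];crop(im,235,180,90,100,8,"w6a.png");crop(im,235,270,90,100,8,"w6b.png")
c=vision.get_calibration("wrist");K,M=c["camera_matrix"],c["mount"]
def pt(X): 
    p=K@(M[:3,:3].T@(np.asarray(X)-M[:3,3]));return (p[:2]/p[2]).round(2), K[0,0]/p[2]
for y0 in (-.002,0,.002):
  print(y0,"top",pt([-.0297,y0,0]),"shoulder",pt([.0203,y0,0]),"nose",pt([.1153,y0,0]))
```

```text
-0.002 top (array([282.21, 335.8 ]), np.float64(2813.7012511849043)) shoulder (array([281.87, 269.49]), np.float64(2044.3496155593955)) nose (array([281.56, 209.24]), np.float64(1345.393590348314))
0 top (array([282.22, 331.05]), np.float64(2827.7688133498837)) shoulder (array([281.87, 265.8 ]), np.float64(2051.7657895806465)) nose (array([281.56, 206.68]), np.float64(1348.6015579251232))
0.002 top (array([282.23, 326.26]), np.float64(2841.9777485137965)) shoulder (array([281.88, 262.09]), np.float64(2059.2359659919525)) nose (array([281.56, 204.1 ]), np.float64(1351.8248602750061))
```

View pics/w6a.png

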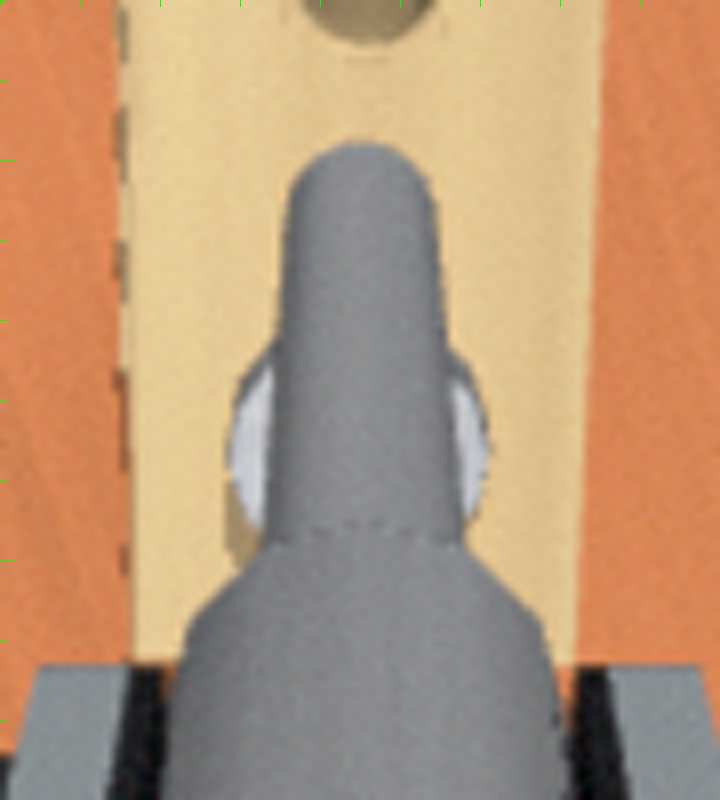

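View pics/w6b.png

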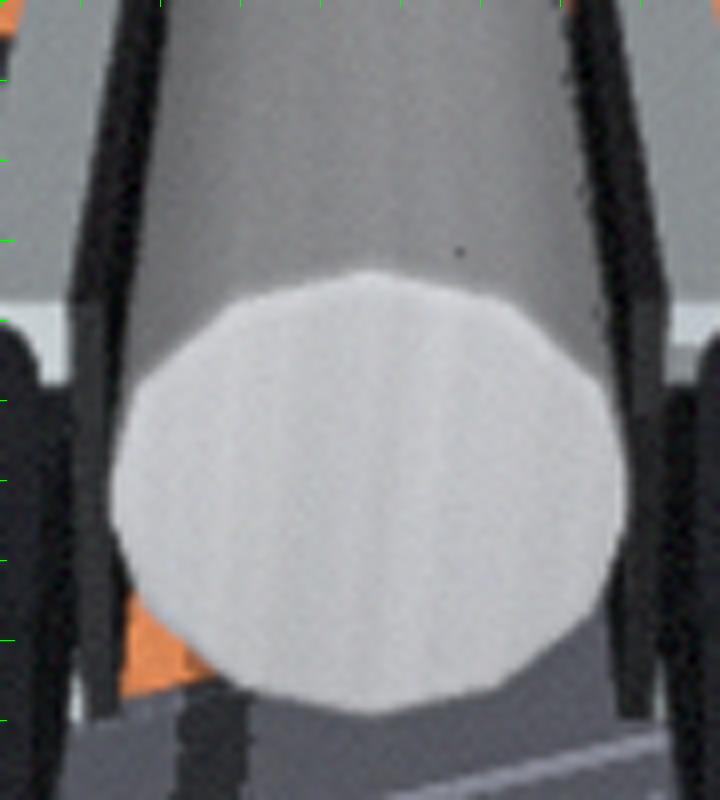

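Request:
servo_tool --commands "1 -0.25 3 0 0 0 0.0685;1 -0.25 3.7 0 0 0 0.0685;1 -0.25 3.7 0 0 0 0.0685;1 -0.25 3.7 0 0 0 0.0685;1 -0.25 3.7 0 0 0 0.0685;1 -0.25 3.7 0 0 0 0.0685;1 -0.25 3.7 0 0 0 0.0685;1 -0.25 3.7 0 0 0 0.0685;1 -0.25 3.7 0 0 0 0.0685;1 -0.25 3.0 0 0 0 0.0685;1 0 1 0 0 0 0;1 0 0 -1.5 0 0 0;1 0 0 -1.5 0 0 0;1 0 0 -1 0 0 0;1 0 0 0 0 0 0"

```text
t: 8.05
tcp_pos: [0.4581, 0.1733, 0.2636]
eef_rot: [-0.333, 1.579, 0.331]
force: [0.7, -0.5, -1.2]
width: 0.267
```

Run:
```python
from h import *
wrist("w7")
print(w_proj("w7",[.4695,.1658,.112]))
s=telemetry.read_state()
```

```text
8.05 [0.4581 0.1733 0.2636] [[-0.0327, -0.4086, 0.9121], [-0.0081, 0.9127, 0.4085], [-0.9994, 0.006, -0.0332]] [ 0.68 -0.48 -1.17] 0.2668386027965367
[296.46393685 208.62874628]
```

View pics/w7.png

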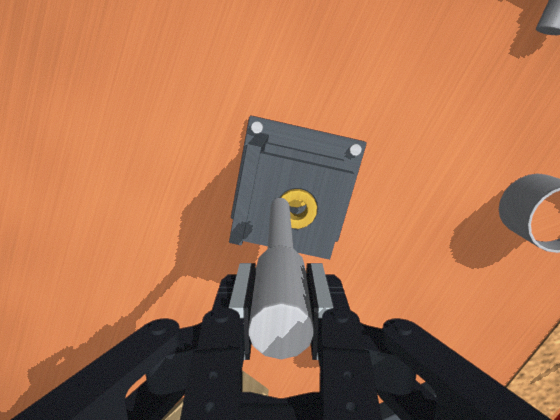

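The nose sits left of the bore and the tool has tilted about 2° during the traverse. I'll write a helper that gives the corrections for a vertical pin over the bore.

```bash
cat >> h.py <<'E'
PD=np.array([1,.0022,-.0060]);PO=np.array([0,0,-.0007]);B=np.array([.4695,.1658])
def corr(B=B):
    s=telemetry.read_state();R=Ro.from_rotvec(s["eef_rot"]).as_matrix();p=s["tcp_pos"]
    d=R@PD;w=np.array([d[1]*-1*-1*-1,d[0],0])
    # want w x d = -(d - (0,0,-1)) horizontally: (-wy,wx)=-(dx,dy)
    w=np.array([-d[1],d[0],0])
    tip=p+R@(PO+PD*.1223); ax=p+R@PO
    print("t",s["t"],"pin dir",d.round(4),"rot",w.round(4),"shift@tcp(cm)",((B-(p+Ro.from_rotvec(w).as_matrix()@R@PO)[:2])*100).round(3),"tip z",tip[2].round(4),"tip-B mm",((tip[:2]-B)*1e3).round(2),"F",s["force"].round(2),"T",s["wrist_torque"].round(3),"yaw",np.arctan2(R[1,2],R[0,2]).round(3),"z",p[2].round(4))
E
python3 -c "
from h import *
corr()"
```

```text
t 8.1 pin dir [-0.0381 -0.0084 -0.9993] rot [ 0.0084 -0.0381  0.    ] shift@tcp(cm) [ 1.178 -0.725] tip z 0.1423 tip-B mm [-16.45   6.23] F [-0.32  0.2  -2.09] T [ 0.01  -0.049  0.041] yaw 0.421 z 0.2644
```

Request:
servo_tool --commands "1 1.0 -0.7 0 0.008 -0.038 0;1 0.2 0 0 0 0 0;1 0 0 0 0 0 0"

```text
t: 8.4
tcp_pos: [0.4713, 0.1645, 0.265]
eef_rot: [-0.328, 1.539, 0.326]
force: [-0.4, 0.1, -1.4]
width: 0.266
```

```bash
python3 -c "
from h import *
corr()"
```

```text
t 8.4 pin dir [ 1.e-03 -1.e-04 -1.e+00] rot [0.0001 0.001  0.    ] shift@tcp(cm) [-0.112  0.163] tip z 0.1427 tip-B mm [ 1.25 -1.64] F [-0.41  0.06 -1.39] T [-0.019  0.033 -0.027] yaw 0.417 z 0.265
```

Request:
servo_tool --commands "1 -0.1 0.15 -0.8 0 0.001 0;1 0 0 -0.5 0 0 0;1 0 0 0 0 0 0"

```text
t: 8.7
tcp_pos: [0.4704, 0.1662, 0.2518]
eef_rot: [-0.327, 1.539, 0.326]
force: [-0.6, 0.2, -2.6]
width: 0.264
```

```bash
python3 -c "
from h import *
corr()
s,im,d=wrist('w8');crop(im,250,160,80,100,7,'w8a.png')
im,d=vision.grab_frame('scene');crop(im,215,110,90,100,6,'s8.png')
im,d=vision.grab_frame('top');crop(im,210,235,90,90,6,'t8.png')
corr()"
```

```text
t 8.7 pin dir [ 2.e-04  4.e-04 -1.e+00] rot [-0.0004  0.0002  0.    ] shift@tcp(cm) [-0.025 -0.007] tip z 0.1295 tip-B mm [0.27 0.12] F [-0.58  0.19 -2.59] T [-0.007  0.048  0.033] yaw 0.416 z 0.2518
8.7 [0.4704 0.1662 0.2518] [[0.0066, -0.4044, 0.9146], [0.0008, 0.9146, 0.4044], [-1.0, -0.0019, 0.0063]] [-0.58  0.19 -2.59] 0.26415373690280725
t 8.85 pin dir [ 1.6e-03  6.0e-04 -1.0e+00] rot [-0.0006  0.0016  0.    ] shift@tcp(cm) [-0.064 -0.01 ] tip z 0.1304 tip-B mm [0.83 0.18] F [ 0.39  0.65 -1.08] T [-0.031 -0.042  0.023] yaw 0.416 z 0.2528
```

View pics/w8a.png

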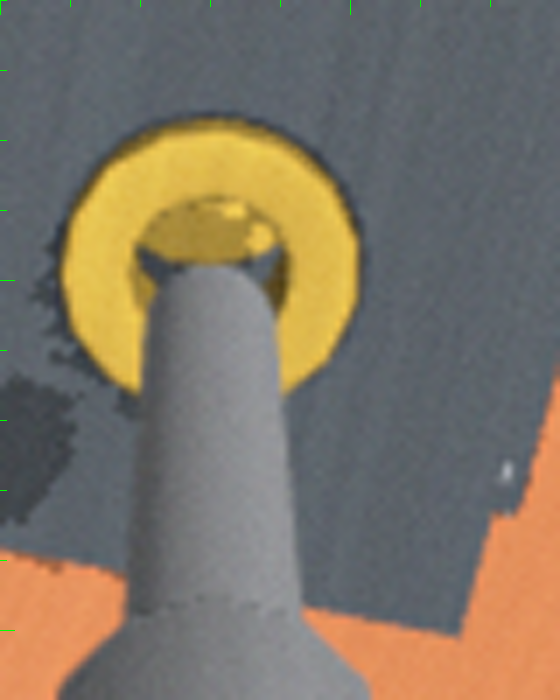

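View pics/s8.png

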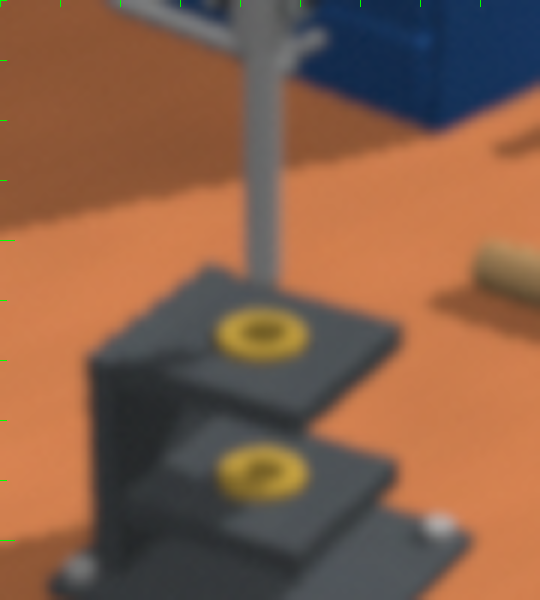

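In the wrist view the nose axis (col ≈211) lines up with the ring centre (211). In the scene view they also share a column (~262). I'll check the fore–aft direction more exactly.

```bash
python3 -c "
from h import *
im,d=vision.grab_frame('scene');c=im[140:185,240:280];c=cv2.convertScaleAbs(c,alpha=1.6,beta=-20)
cv2.imwrite('pics/s9.png',cv2.resize(c[:,:,::-1],None,fx=14,fy=14,interpolation=cv2.INTER_CUBIC))
p=telemetry.read_state();R=Ro.from_rotvec(p['eef_rot']).as_matrix();P=lambda x:p['tcp_pos']+R@(PO+PD*x)
print('scene pred tip',proj('scene',P(.1223)),'nose c',proj('scene',P(.1153)),'ub',proj('scene',[*B,.112]))
f=lambda q:((np.array(q)-[240,140])*14+6.5)
print(f(proj('scene',P(.1223))),f(proj('scene',P(.1153))))
im=np.load('w8.npz')['im'];h=cv2.cvtColor(im,cv2.COLOR_RGB2HSV);m=cv2.inRange(h,(20,120,120),(35,255,255));m[:150]=0;m[230:]=0
m[200:]=0
k=max(cv2.findContours(m,0,2)[0],key=cv2.contourArea);H=cv2.convexHull(k)[:,0];H=H[H[:,1]<198];e=cv2.fitEllipse(H);print('ring',e,w_proj('w8',[*B,.112]), w_at_z('w8',*e[0],.112))
im=np.load('w8.npz')['im'];crop(im,265,165,50,60,12,'w8b.png')
corr()
"
```

```text
scene pred tip [257.42212918 157.9464629 ] nose c [257.40886844 155.21918786] ub [257.07095662 165.02095726]
[250.40980852 257.75048059] [250.22415817 219.56863004]
ring ((279.5990905761719, 198.95509338378906), (42.05479049682617, 44.38814926147461), 10.175233840942383) [279.6099194  197.91250224] [0.46984615 0.16499376 0.112     ]
t 8.9 pin dir [ 2.e-03  7.e-04 -1.e+00] rot [-0.0007  0.002   0.    ] shift@tcp(cm) [-0.075 -0.011] tip z 0.1307 tip-B mm [0.99 0.19] F [-0.37 -0.43 -0.9 ] T [-0.039  0.012 -0.011] yaw 0.416 z 0.253
```

View pics/s9.png

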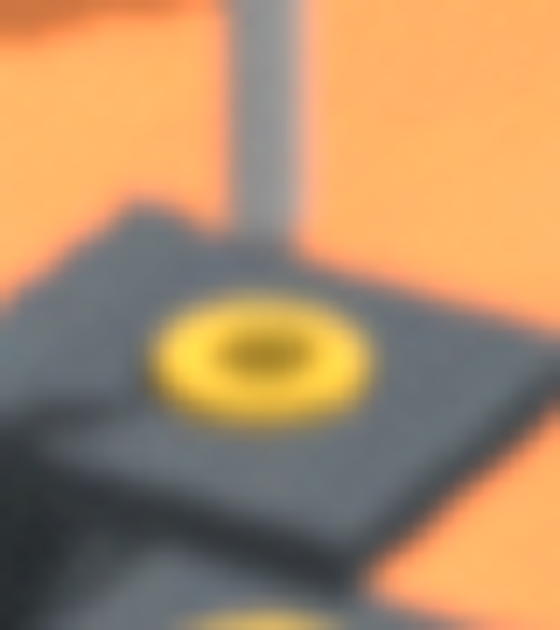

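View pics/w8b.png

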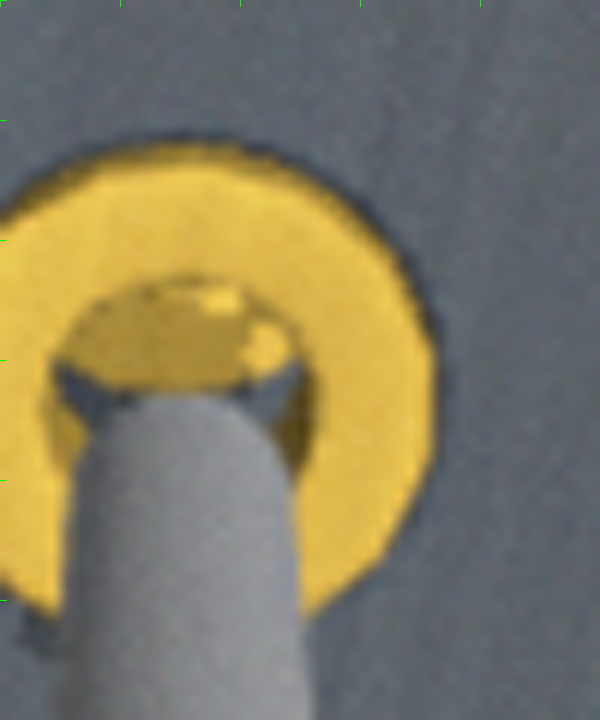

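View pics/t8.png

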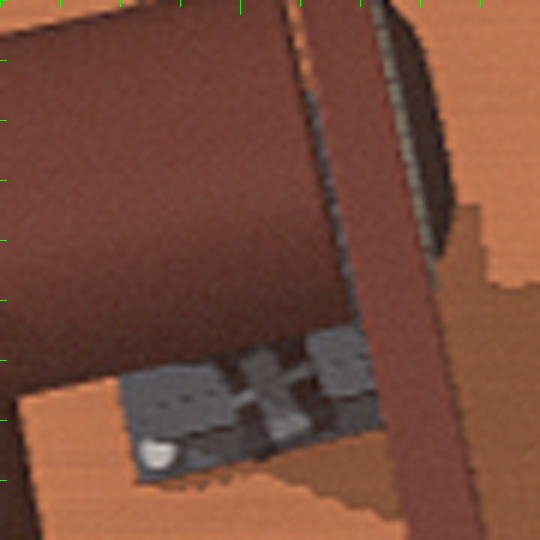

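Bore edges in the wrist crops put the bore centre at row ≈198.7, about 0.6 mm off my earlier value, so I'm updating B to (0.4698,0.1652). Everything fits within the ±2 mm clearance of the upper bore, so I'll ease in.

```bash
sed -i 's/B=np.array(\[.4695,.1658\])/B=np.array([.4698,.1652])/' h.py; python3 -c "
from h import *
corr()"
```

```text
t 8.9 pin dir [ 2.e-03  7.e-04 -1.e+00] rot [-0.0007  0.002   0.    ] shift@tcp(cm) [-0.045 -0.071] tip z 0.1307 tip-B mm [0.69 0.79] F [-0.37 -0.43 -0.9 ] T [-0.039  0.012 -0.011] yaw 0.416 z 0.253
```

Request:
servo_tool --commands "1 -0.05 -0.07 -0.5 -0.0007 0.002 0;1 0 0 -0.5 0 0 0;1 0 0 0 0 0 0"

```text
t: 9.2
tcp_pos: [0.4705, 0.1656, 0.2426]
eef_rot: [-0.327, 1.539, 0.326]
force: [-0.5, -1.0, -1.6]
width: 0.268
```

```bash
python3 -c "
from h import *
corr()"
```

```text
t 9.2 pin dir [ 6.e-04  0.e+00 -1.e+00] rot [-0.      0.0006  0.    ] shift@tcp(cm) [-0.005 -0.015] tip z 0.1203 tip-B mm [0.12 0.15] F [-0.54 -0.99 -1.59] T [ 0.04  -0.007  0.039] yaw 0.417 z 0.2426
```

Good alignment. Down to tip z of about 0.103, inside the upper bore.

Request:
servo_tool --commands "1 0 0 -0.5 0 0 0;1 0 0 -0.5 0 0 0;1 0 0 -0.5 0 0 0;1 0 0 0 0 0 0"

```text
t: 9.6
tcp_pos: [0.4702, 0.1655, 0.2258]
eef_rot: [-0.327, 1.54, 0.326]
force: [-0.1, -0.0, -1.5]
width: 0.264
```

```bash
python3 -c "
from h import *
corr()
s,im,d=wrist('w10');crop(im,250,160,80,100,7,'w10a.png')
im,d=vision.grab_frame('scene');crop(im,215,110,90,100,6,'s10.png')
corr()"
```

```text
t 9.6 pin dir [-2.e-04 -1.e-04 -1.e+00] rot [ 0.0001 -0.0002  0.    ] shift@tcp(cm) [ 0.021 -0.005] tip z 0.1035 tip-B mm [-0.24  0.04] F [-0.08 -0.01 -1.53] T [-0.013 -0.002  0.068] yaw 0.417 z 0.2258
9.6 [0.4702 0.1655 0.2258] [[0.0062, -0.4046, 0.9145], [0.0003, 0.9145, 0.4046], [-1.0, -0.0022, 0.0058]] [-0.08 -0.01 -1.53] 0.2640494317126011
t 9.7 pin dir [ 1.1e-03  1.0e-04 -1.0e+00] rot [-0.0001  0.0011  0.    ] shift@tcp(cm) [-0.018 -0.013] tip z 0.1044 tip-B mm [0.31 0.15] F [ 0.41  0.09 -1.22] T [ 0.029 -0.028  0.027] yaw 0.417 z 0.2267
```

View pics/w10a.png

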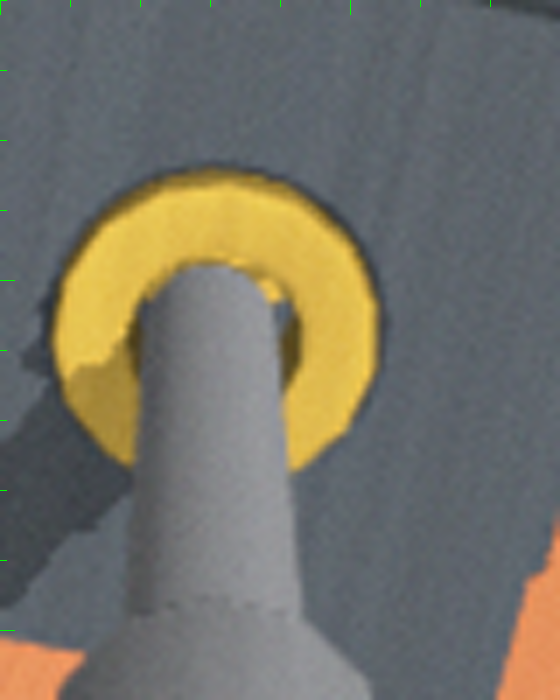

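View pics/s10.png

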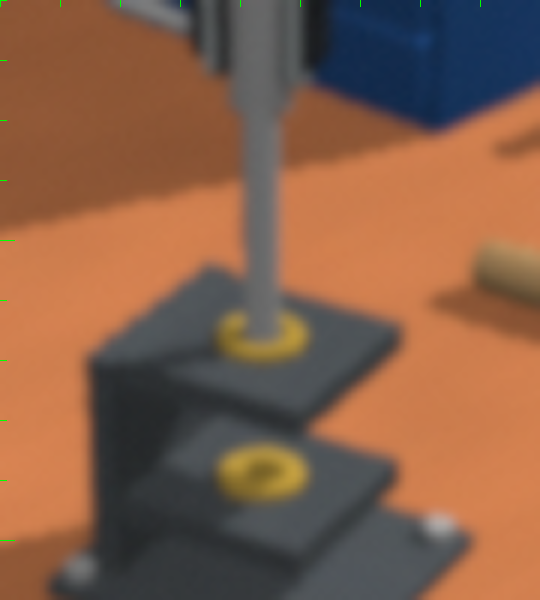

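The nose is at the mouth (ring 52–380, shaft 140–288 in the crop) with no contact force. Continuing slowly.

Request:
servo_tool --commands "1 0 0 -0.5 0 0.001 0;1 0 0 -0.5 0 0 0;1 0 0 -0.5 0 0 0;1 0 0 0 0 0 0"

```text
t: 10.1
tcp_pos: [0.4709, 0.1657, 0.211]
eef_rot: [-0.327, 1.539, 0.326]
force: [0.0, 0.5, -1.7]
width: 0.266
```

```bash
python3 -c "
from h import *
corr()"
```

```text
t 10.1 pin dir [ 1.e-03  4.e-04 -1.e+00] rot [-0.0004  0.001   0.    ] shift@tcp(cm) [-0.049 -0.019] tip z 0.0887 tip-B mm [0.62 0.24] F [ 0.01  0.53 -1.73] T [0.038 0.012 0.038] yaw 0.416 z 0.211
```

Request:
servo_tool --commands "1 -0.02 0 -0.5 0 0.001 0;1 0 0 -0.5 0 0 0;1 0 0 -0.5 0 0 0;1 0 0 -0.5 0 0 0;1 0 0 0 0 0 0"

```text
t: 10.6
tcp_pos: [0.4705, 0.1656, 0.1889]
eef_rot: [-0.327, 1.54, 0.326]
force: [-0.6, -0.3, -1.2]
width: 0.271
```

```bash
python3 -c "
from h import *
corr()
s,im,d=wrist('w11');crop(im,250,160,80,100,7,'w11a.png')
im,d=vision.grab_frame('scene');crop(im,235,140,50,70,10,'s11.png')
corr()"
```

```text
t 10.6 pin dir [-5.e-04  2.e-04 -1.e+00] rot [-0.0002 -0.0005  0.    ] shift@tcp(cm) [-0.009 -0.015] tip z 0.0666 tip-B mm [0.02 0.18] F [-0.57 -0.28 -1.19] T [ 0.024  0.044 -0.011] yaw 0.417 z 0.1889
10.6 [0.4705 0.1656 0.1889] [[0.0059, -0.4046, 0.9145], [0.0007, 0.9145, 0.4046], [-1.0, -0.0018, 0.0056]] [-0.57 -0.28 -1.19] 0.2708028262033383
t 10.7 pin dir [ 8.e-04  5.e-04 -1.e+00] rot [-0.0005  0.0008  0.    ] shift@tcp(cm) [-0.054 -0.026] tip z 0.0675 tip-B mm [0.64 0.32] F [-0.63  0.13 -1.28] T [-0.066 -0.003 -0.025] yaw 0.417 z 0.1898
```

View pics/w11a.png

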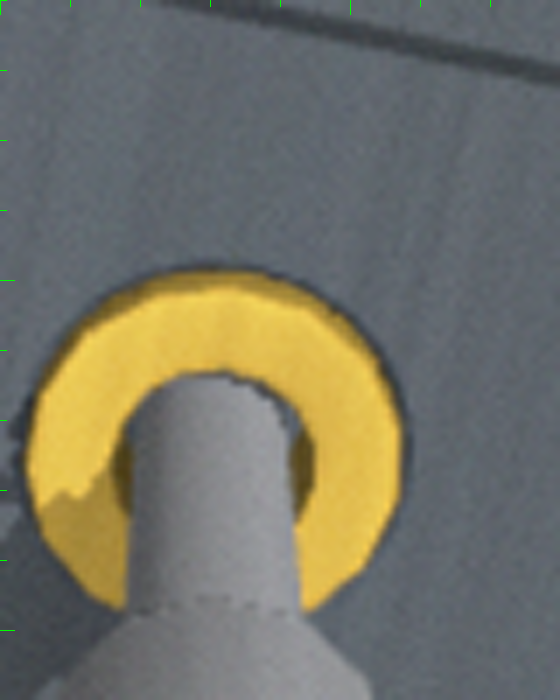

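View pics/s11.png

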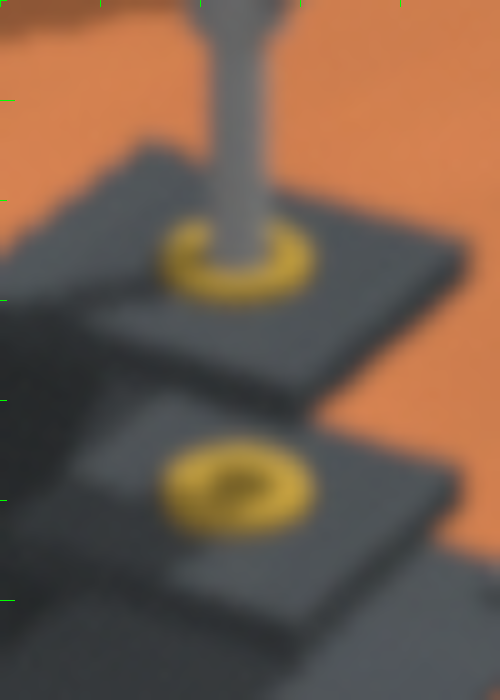

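Centred to within ~0.4 mm in both views. Easing into the lower bushing.

Request:
servo_tool --commands "1 -0.04 -0.02 -0.4 -0.0005 0.001 0;1 0 0 -0.4 0 0 0;1 0 0 -0.4 0 0 0;1 0 0 0 0 0 0"

```text
t: 11.1
tcp_pos: [0.471, 0.1656, 0.1776]
eef_rot: [-0.327, 1.538, 0.326]
force: [-0.2, -0.3, -1.9]
width: 0.267
```

```bash
python3 -c "
from h import *
corr()"
```

```text
t 11.1 pin dir [ 1.2e-03  2.0e-04 -1.0e+00] rot [-0.0002  0.0012  0.    ] shift@tcp(cm) [-0.055 -0.012] tip z 0.0553 tip-B mm [0.69 0.14] F [-0.24 -0.33 -1.91] T [0.005 0.004 0.013] yaw 0.417 z 0.1776
```

Request:
servo_tool --commands "1 -0.06 -0.02 -0.1 -0.0002 0.001 0;1 0 0 0 0 0 0"

```text
t: 11.3
tcp_pos: [0.4703, 0.1654, 0.1764]
eef_rot: [-0.327, 1.54, 0.326]
force: [-0.7, 0.5, -1.2]
width: 0.265
```

```bash
python3 -c "
from h import *
corr()
im,d=vision.grab_frame('scene');c=im[140:210,235:285];c=cv2.convertScaleAbs(c,alpha=1.6,beta=0)
cv2.imwrite('pics/s12.png',cv2.resize(c[:,:,::-1],None,fx=10,fy=10,interpolation=cv2.INTER_CUBIC))
corr()"
```

```text
t 11.3 pin dir [-1.e-04 -0.e+00 -1.e+00] rot [ 0.     -0.0001  0.    ] shift@tcp(cm) [0.013 0.011] tip z 0.0541 tip-B mm [-0.13 -0.11] F [-0.7   0.52 -1.23] T [ 0.009 -0.035  0.049] yaw 0.417 z 0.1764
t 11.35 pin dir [ 2.e-04  1.e-04 -1.e+00] rot [-0.0001  0.0002  0.    ] shift@tcp(cm) [0.    0.006] tip z 0.0542 tip-B mm [ 0.03 -0.06] F [ 0.58  0.21 -1.68] T [ 0.007 -0.053  0.06 ] yaw 0.417 z 0.1765
```

View pics/s12.png

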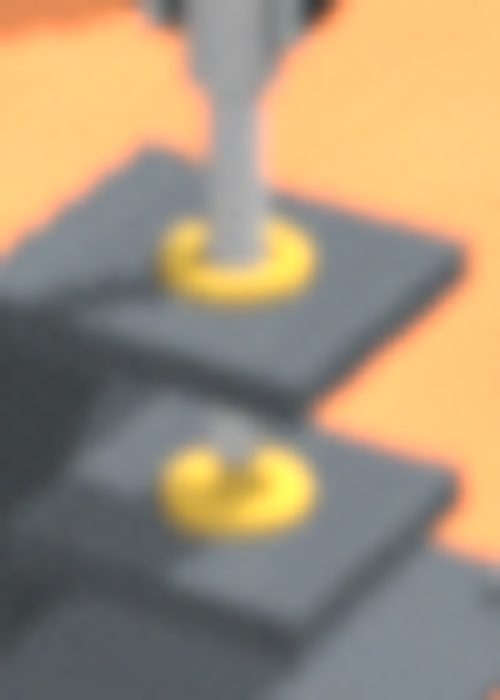

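The nose at (237,470) sits centred just above the lower bore (238,485). The tip should appear 14 px above it, and it does. Continuing.

Request:
servo_tool --commands "1 0 0 -0.3 0 0 0;1 0 0 -0.3 0 0 0;1 0 0 -0.3 0 0 0;1 0 0 0 0 0 0"

```text
t: 11.75
tcp_pos: [0.4706, 0.1654, 0.1671]
eef_rot: [-0.327, 1.539, 0.326]
force: [0.5, -0.7, -2.0]
width: 0.267
```

```bash
python3 -c "
from h import *
corr()"
```

```text
t 11.75 pin dir [ 9.e-04  2.e-04 -1.e+00] rot [-0.0002  0.0009  0.    ] shift@tcp(cm) [-0.016  0.005] tip z 0.0448 tip-B mm [ 0.27 -0.02] F [ 0.47 -0.66 -1.96] T [-0.02   0.04   0.001] yaw 0.417 z 0.1671
```

Tip at 0.045, inside the lower bore, and the force is unchanged.

Request:
servo_tool --commands "1 -0.02 0 -0.3 0 0.001 0;1 0 0 -0.3 0 0 0;1 0 0 -0.3 0 0 0;1 0 0 0 0 0 0"

```text
t: 12.15
tcp_pos: [0.4703, 0.1654, 0.1571]
eef_rot: [-0.327, 1.54, 0.326]
force: [-0.4, -0.1, -1.8]
width: 0.263
```

```bash
python3 -c "
from h import *
corr()"
```

```text
t 12.15 pin dir [-5.e-04  1.e-04 -1.e+00] rot [-0.0001 -0.0005  0.    ] shift@tcp(cm) [0.015 0.005] tip z 0.0348 tip-B mm [-0.21 -0.04] F [-0.36 -0.12 -1.77] T [-0.002  0.053 -0.025] yaw 0.417 z 0.1571
```

Request:
servo_tool --commands "1 0.01 0 -0.3 0 0 0;1 0 0 -0.3 0 0 0;1 0 0 -0.3 0 0 0;1 0 0 -0.3 0 0 0;1 0 0 0 0 0 0"

```text
t: 12.65
tcp_pos: [0.4704, 0.1654, 0.144]
eef_rot: [-0.327, 1.54, 0.326]
force: [-0.4, -0.7, -2.1]
width: 0.265
```

```bash
python3 -c "
from h import *
corr()
s,im,d=wrist('w13')
im,d=vision.grab_frame('scene');c=im[130:210,230:290];c=cv2.convertScaleAbs(c,alpha=1.6,beta=0)
cv2.imwrite('pics/s13.png',cv2.resize(c[:,:,::-1],None,fx=7,fy=7,interpolation=cv2.INTER_CUBIC))
corr()"
```

```text
t 12.65 pin dir [-6.e-04  1.e-04 -1.e+00] rot [-0.0001 -0.0006  0.    ] shift@tcp(cm) [0.006 0.006] tip z 0.0217 tip-B mm [-0.13 -0.05] F [-0.41 -0.65 -2.08] T [-0.012  0.033 -0.049] yaw 0.417 z 0.144
12.65 [0.4704 0.1654 0.144 ] [[0.0058, -0.4047, 0.9145], [0.0005, 0.9145, 0.4047], [-1.0, -0.0019, 0.0055]] [-0.41 -0.65 -2.08] 0.2651810063093837
t 12.75 pin dir [ 2.e-04  3.e-04 -1.e+00] rot [-0.0003  0.0002  0.    ] shift@tcp(cm) [-0.022  0.001] tip z 0.0222 tip-B mm [0.24 0.02] F [ 0.42 -0.02 -0.09] T [ 0.004  0.03  -0.02 ] yaw 0.417 z 0.1445
```

View pics/s13.png

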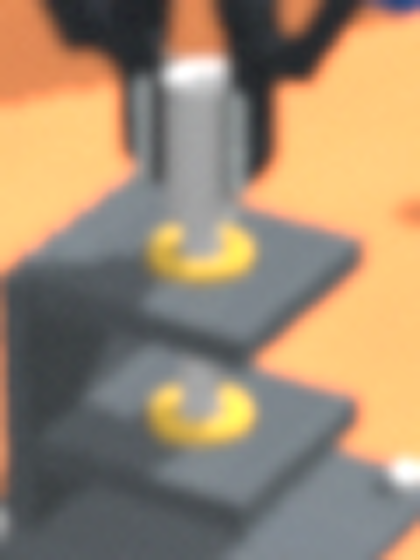

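View pics/w13.png

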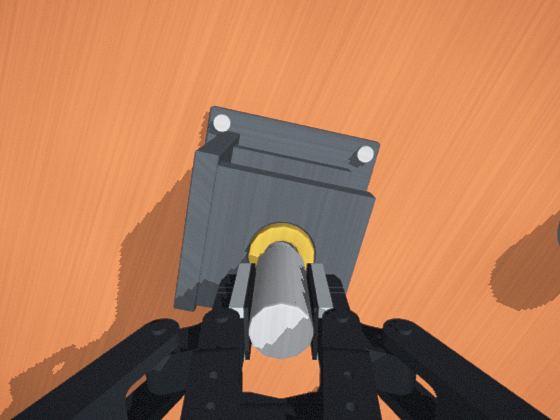

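The pin passes through both bushings: shaft at (203,240) in the upper and (202,380) in the lower in the scene crop. I'll cross-check the head height in the scene view.

```bash
python3 -c "
from h import *
for z in (.112,.05,.162,.168,.170,.172,.174,.176,.180): print(z,proj('scene',[*B,z]).round(2))
im,d=vision.grab_frame('scene');crop(im,235,128,50,50,14,'s14.png')
corr()"
```

```text
0.112 [256.99 165.16]
0.05 [257.06 188.17]
0.162 [256.92 145.63]
0.168 [256.92 143.23]
0.17 [256.91 142.42]
0.172 [256.91 141.62]
0.174 [256.91 140.81]
0.176 [256.91 140.  ]
0.18 [256.9  138.38]
t 12.8 pin dir [ 5.e-04  3.e-04 -1.e+00] rot [-0.0003  0.0005  0.    ] shift@tcp(cm) [-0.035 -0.002] tip z 0.0224 tip-B mm [0.42 0.06] F [ 0.11  0.43 -0.99] T [ 0.096  0.027 -0.005] yaw 0.417 z 0.1447
```

View pics/s14.png

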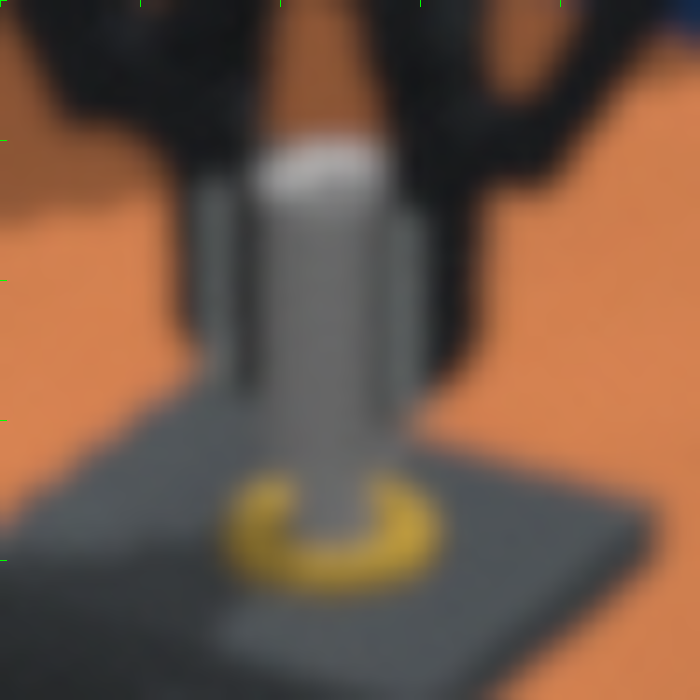

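The scene puts the head top at z ≈0.176 and kinematics at 0.174, so the gap is 12–14 mm. I'll lower another ~3.5 mm.

Request:
servo_tool --commands "1 -0.03 0 -0.2 -0.0003 0.0005 0;1 0 0 -0.15 0 0 0;1 0 0 0 0 0 0"

```text
t: 13.1
tcp_pos: [0.4708, 0.1656, 0.1414]
eef_rot: [-0.327, 1.539, 0.326]
force: [0.5, 0.4, -2.0]
width: 0.265
```

```bash
python3 -c "
from h import *
corr()
im,d=vision.grab_frame('scene');crop(im,235,128,50,50,14,'s15.png');cv2.imwrite('pics/s15f.png',im[:,:,::-1])
im,d=vision.grab_frame('scene')
corr()"
```

```text
t 13.1 pin dir [ 1.e-03  2.e-04 -1.e+00] rot [-0.0002  0.001   0.    ] shift@tcp(cm) [-0.035 -0.01 ] tip z 0.0191 tip-B mm [0.48 0.12] F [ 0.54  0.41 -1.99] T [-0.078  0.058 -0.013] yaw 0.417 z 0.1414
t 13.2 pin dir [ 1.2e-03  3.0e-04 -1.0e+00] rot [-0.0003  0.0012  0.    ] shift@tcp(cm) [-0.046 -0.009] tip z 0.0193 tip-B mm [0.61 0.12] F [ 0.19 -0.2  -1.93] T [-0.004 -0.006 -0.021] yaw 0.416 z 0.1416
```

View pics/s15.png

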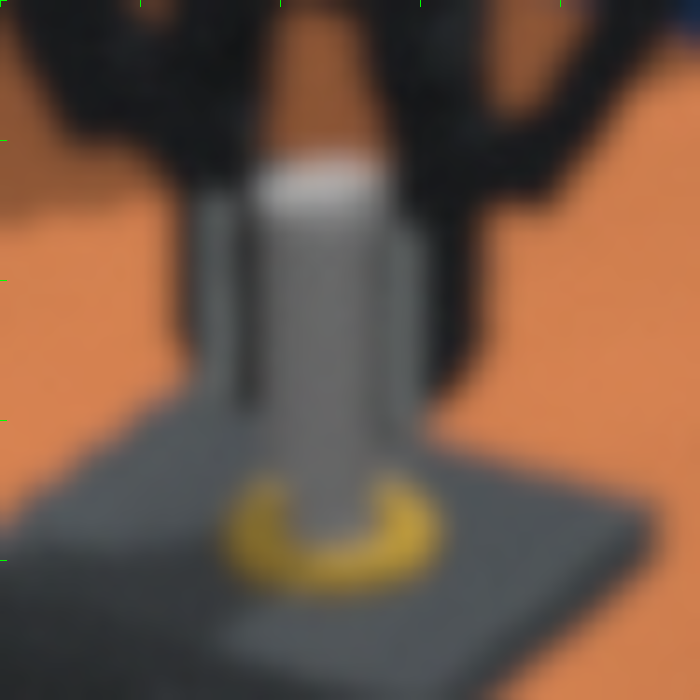

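View pics/s15f.png

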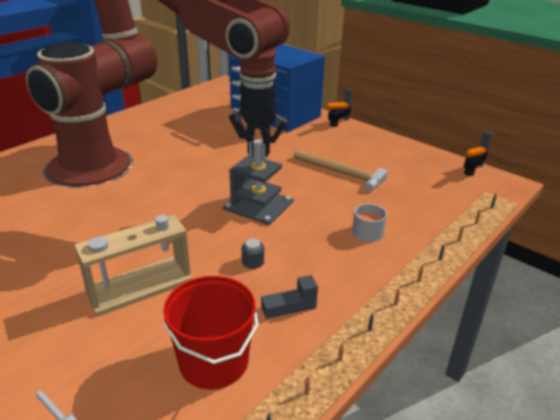

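The gap is now 9–11.5 mm, and the other objects stand where they were. One last tiny centring nudge.

Request:
servo_tool --commands "1 -0.04 -0.01 0 -0.0003 0.001 0"

```text
t: 13.3
tcp_pos: [0.4705, 0.1655, 0.1417]
eef_rot: [-0.327, 1.539, 0.326]
force: [-0.2, 0.1, -1.9]
width: 0.267
```

```bash
python3 -c "
from h import *
corr();print(robot.finish_job())"
```

```text
t 13.3 pin dir [ 3.e-04 -1.e-04 -1.e+00] rot [0.0001 0.0003 0.    ] shift@tcp(cm) [-0.009 -0.001] tip z 0.0194 tip-B mm [0.13 0.01] F [-0.16  0.09 -1.89] T [ 0.054  0.003 -0.05 ] yaw 0.417 z 0.1417
the job is handed in; nothing more can be done
None
```

The tall-headed guide pin is down through both brass bushings, head up and still in the gripper. I handed the job in at about 13.3 s; no verdict was reported.

- **Alignment:** by the last reading the pin is within 0.03° of vertical and about 0.1 mm off my estimated bore axis.
- **Force:** the tool carries about 1.9 N, roughly the pin's own weight, and I saw no contact force in the readings between moves.
- **Height:** the tip works out at about 19 mm above the table. That is below the lower bushing's end (31 mm) and clear of the base plate (10 mm). I did not see the tip itself below the bushing in a picture.
- **Head gap:** the arm's position gives about 9.5 mm above the upper bushing and the scene picture about 11.5 mm. The two disagree by about 2 mm, either side of the 1 cm asked.
- **Cameras:** the top and scene cameras differed by about 4 mm in absolute position, so I aligned the pin by what the wrist camera showed.
- **Other objects:** the last scene picture showed the stand, other pins, pail, weight, bar, tin and hammer where they were at the start.

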